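# Bolt in a returned laptop and hold the reader over its tag

### The arm

A 6-joint arm with a two-finger parallel gripper is mounted at the origin on the work surface. World frame = base frame: x ahead of the robot, y to its left, z up, the work surface at z = 0. Lengths are in m, angles in rad, forces in N, time in s.
With the tool pointing down it reaches from about 0.225 to 0.725 m from the base axis. Payload 3.1 kg.
Tool frame: the origin (TCP) lies midway between the tips of the shut fingers; the grasp point (between the pads) lies 19 mm behind it; z points along the fingers, y is the line along which they close (so a half turn about z gives the same grasp; the last joint's range is limited). The gripper opens to 85 mm and grips with 20 to 120 N. Pads are 22 mm wide; open, the fingers measure 114 mm over their backs; the gripper's body (76 mm by 85 mm) begins 54 mm behind the grasp point. The pads swing forward as they close: fully open they stand 13 mm farther back than shut.
Start: joints at [-1.28, 0.048, 0.099, 1.622, 0, 1.443], TCP at [0.213, -0.48, 0.231] pointing down, gripper open.
Joint ranges: [-2.91, 2.91], [-0.99, 1.94], [-1.21, 1.42], [-2.12, 2.29], [-1.49, 1.47], [-3.14, 3.14]. Speed limits (rad/s): [2.79, 2.79, 3.14, 3.14, 3.14, 3.14].

### API

Orientations are given as [roll, pitch, yaw] about the fixed x, y, z axes, in that order (R = Rz(yaw) Ry(pitch) Rx(roll)).
In Python, from rig import manip, viewer gives the robot as it stands.
- The arm moves only by the tool apply_moves, never from a script. Its argument "plan" is a list of rows, each a list of 6 numbers: the shift along the tool's x, y, z in mm, then the turn, a rotation vector about the tool's x, y, z in rad. In form: [[tx, ty, tz, wx, wy, wz], ...]. A call has 1 to 10 rows; each row shifts and turns the commanded pose from where the row before left it, along the tool's axes as they then stand; what a row does not reach is not made up. A row lasts 1/10 s, in which the tool goes at most 50 mm and 8.59 degrees, less where a joint would pass 70% of its speed; a pose out of reach is approached as far as the arm can. A call is refused whole if a number of a shift passes 50 or a number of a turn 0.15, either way. A call with a gripper value outside its range is refused whole. "jaw" is the closure, from 0 (fully open) to 1 (shut), set as the call begins (left out, the last holds). The fingers move at their own pace and stop on an object; "force" is the grip in N (left out, the last holds). Time passes only in rows, so rows that do not move let the fingers close. It gives the time, the measured TCP pose, the force, the opening and the grip force at its end, in the units of the state.
- manip.sense(): the state, without advancing time (a new reading comes with each control period).
- viewer.get_image(name): name is "scene" or "top" or "wrist"; returns the picture (400x640x3 uint8, red, green, blue); there is no depth.
- viewer.calibration(name): a dict with "camera_matrix" (3x3 intrinsics, pixels), "D" ([k1, k2, p1, p2, k3] as OpenCV has them; the pictures are not rectified), "R" (3x3) and "t" (3): a world point X has camera coordinates R X + t. Camera axes: x right, y down, z forward; pixel columns grow to the right and rows downward; lengths in m; the calibration is good to about 2 mm. A picture is of the moment at which its call begins: read the wrist's pose just before it. calibration takes no time and is no camera call; for the wrist camera it gives the pose at the moment of the call.
- manip.close_job(): hands the job in; it is judged then, once.
The state is a dict: "time": time; "q": joint angles; "qvel": joint speeds; "joint_torque": joint torques, N m; "eef_pos": TCP position; "tcp_rot": TCP orientation; "force": force on the tool from outside, world axes, zero at the start; "ft_torque": the same for the moment, N m; "opening": finger opening in m; "gripper_force": force on a finger pad.
Only numpy, scipy, OpenCV 4.12 (cv2) and the standard library are available. Lean on these libraries where they do the work, as an engineer would, in place of code of your own. Each camera call takes 0.05 s, during which the arm holds its last target. There are 200 camera calls.

### The job

Check in the laptop: first slide the barrel bolt beside it fully home into its red keeper, then take the yellow tag reader by its grip and carry it up over the router, its underside higher than the antenna tips. Finish still holding the reader, upright and motionless, about 15 mm above the striped asset tag on the laptop's lid, centred over it and with its long side along the tag's long side. Do not let the reader touch the laptop, its cradle or the router, and leave the router, highlighter and charger where they are; the program ends while holding the reader there.

Things in the scene. Friction and masses are not known exactly. Their poses are not given: they have to be found in the camera images.
- cradle: Laptop cradle fixed to the desk: aluminium plate (250 mm along x, 395 along y) with a closed black laptop (210 x 300 x 20 mm) on it, lid top 26 mm above the desk. Origin on the desk under the laptop's centre; z up, x from the laptop's near edge to its far edge. A red strap crosses the lid along y at x = +48 mm (26 mm wide, top 33 mm above the desk).
- keeper (a point): Top centre of the red keeper at the strap's end beside the laptop, 33 mm above the desk, at x = +48, y = -190 mm of the cradle (axes as the cradle's). The bolt lies beside the laptop along y = -190 mm and slides along the cradle's +x into it. The bolt's two steel guides, at x = -98 and +10 mm, are 33 mm high.
- bolt (a joint): How far the brass bolt has been slid along the cradle's +x axis, in m: 0 fully drawn back, 0.045 fully home in the keeper, against its stop. It stays where it is left; about 2.5 N of friction.
- bolt_knob (a point): Middle of the bolt's upright black knob, 60 mm above the desk; the knob is round, 16 mm in diameter, from 48 to 72 mm above the desk, on a 12 mm stem. It moves along the cradle's x with the bolt.
- reader_center (a point): Yellow hand-held tag reader (about 0.2 kg), upright and loose on a white charging pad 8 mm thick; this is its centre, 39 mm above its flat underside (the reading face), 39 mm below its top. z up. Head 50 mm along x, 80 mm along y, 22 mm high; above it, up to 78 mm, the grip bar, 24 mm thick along x, 60 mm long along y. The centre starts 47 mm above the desk.
- tag_top (a point): Centre of the upper face of the asset tag, a white label with black stripes stuck on the laptop's lid, 26 mm along its x, 52 mm along its y; 27 mm above the desk, z up. The reader is aligned when its y runs along the tag's y, either way round.
- router: White network router, loose on the desk between the reader and the cradle: 190 mm along its x, 100 mm along its y, 28 mm thick, four upright 8 mm antennas along its +y side (y = +30 mm, x = -75, -25, 25, 75 mm) whose tips are 150 mm above the desk. Origin at the centre of its underside.
- highlighter: Blue highlighter pen, loose, 22 x 118 x 19 mm, lying along its y; origin at the middle of its underside.
- charger: Black laptop charger brick, loose, 46 x 105 x 30 mm, long along its y; origin at the middle of its underside.

How it is judged:
On the way, in this order (a step that is already met when the one before it is completed fails the run):
1. the bolt is fully home in its keeper (value of joint bolt above 0.041 m), for 0.2 s.
2. the reader is lifted until its underside is higher than the router's antennas (height (world z) of reader_center above 0.189 m), for 0.1 s.
At the end, for the whole second after the job is handed in: The bolt is within 4 mm of fully home; the reader is held by the fingers alone and at rest, its underside 6 to 28 mm above the tag, its centre within 10 mm of the tag's centre seen from above, its long side within 8 degrees of the tag's (either way round), and within 5.7 degrees of upright (value of joint bolt above 0.041 m and horizontal distance between reader_center and tag_top below 0.01 m and z of reader_center in the frame of tag_top between 0.045 and 0.067 m and angle between the y axis of reader_center and the y axis of tag_top, either way round below 0.14 rad and angle between reader_center's own z axis and vertical below 0.1 rad and contact force between reader and the fingers above 1 N and contact force between reader and cradle below 0.2 N and contact force between reader and router below 0.2 N and linear speed of reader below 0.02 m/s); the arm keeps its last pose, push and grip.
It fails at once if the reader touches the laptop or its cradle with more than 1 N (contact force between reader and cradle above 1 N).
It fails at once if the reader touches the router with more than 1 N (contact force between reader and router above 1 N).
It fails at once if the router is moved by more than 20 mm or tipped (distance of router from where it was at the start of the episode above 0.02 m or angle between router's own z axis and vertical above 0.3 rad).
It fails at once if the highlighter or charger is moved by more than 20 mm (distance of any of highlighter, charger from where it was at the start of the episode above 0.02 m).
It also fails if it takes over 59 s, if anything falls off the work surface, if the arm or the gripper's body presses on something with over 40 N, if the wrist force passes 120 N, or if a joint passes its speed limit or range.

## Working session

There is one attempt and no reset: what is moved stays moved. The work goes in short steps, Python scripts to look and compute and a tool call to move; the robot and the scene stay as the last step left them, time stands still between calls to the robot, and variables do not carry over. Pictures are saved under pics/ and viewed, at most 10 in all, crops included, and the job is handed in when it is done.

Besides the shell and the picture viewer there is one more tool, called by a JSON object that holds its "api" and its "payload". apply_moves: Moves the arm, as the interface text tells. Its arguments: {"type":"object","properties":{"plan":{"type":"array"},"jaw":{"type":"number"},"force":{"type":"number"}},"required":["plan"]}

```bash
ls; mkdir -p pics; python3 - <<'E'
from rig import manip, viewer
import cv2
s=manip.sense();print(s)
for n in("scene","top"):
    cv2.imwrite(f"pics/{n}0.png",viewer.get_image(n)[:,:,::-1]);print(n,viewer.calibration(n))
E
```

```text
pics
{'time': 0.0, 'q': array([-1.27981607e+00,  4.87394471e-02,  9.75713783e-02,  1.62202929e+00,
       -4.87416393e-05,  1.44300073e+00]), 'qvel': array([ 1.52985586e-03,  3.03274213e-05, -9.91292268e-04,  1.60402177e-03,
       -1.34643385e-03, -5.95382217e-04]), 'joint_torque': array([-8.18769458e-04, -3.38786781e+01,  3.20013285e+01,  2.04777665e-02,
       -2.70939754e-04,  5.33740604e-06]), 'eef_pos': array([ 0.21328028, -0.47903143,  0.23010981]), 'tcp_rot': array([-3.13920499e+00, -2.57662786e-04,  4.18775612e-01]), 'force': array([0.12149042, 0.34537828, 0.75103529]), 'ft_torque': array([-0.03308931, -0.03031359, -0.02975599]), 'gripper_force': 0.0, 'opening': 0.08524519719673973}
scene {'camera_matrix': array([[374.01081307,   0.        , 317.07229565],
       [  0.        , 374.01081307, 195.70795187],
       [  0.        ,   0.        ,   1.        ]]), 'D': array([0.02107312, 0.        , 0.        , 0.        , 0.        ]), 'R': array([[-0.7811171 ,  0.62437818,  0.00282297],
       [ 0.52989729,  0.66529629, -0.52591798],
       [-0.33024982, -0.40930764, -0.85053061]]), 't': array([ 0.52598795, -0.22281735,  1.15631414])}
top {'camera_matrix': array([[418.14031133,   0.        , 321.35497578],
       [  0.        , 418.14031133, 206.0814284 ],
       [  0.        ,   0.        ,   1.        ]]), 'D': array([-0.02603181,  0.        ,  0.        ,  0.        ,  0.        ]), 'R': array([[-0.00287728, -0.99986913, -0.01591971],
       [-0.98148256,  0.00587278, -0.19146148],
       [ 0.19152992,  0.01507403, -0.98137101]]), 't': array([-0.09253768,  0.60048575,  1.04546967])}
```

View pics/top0.png

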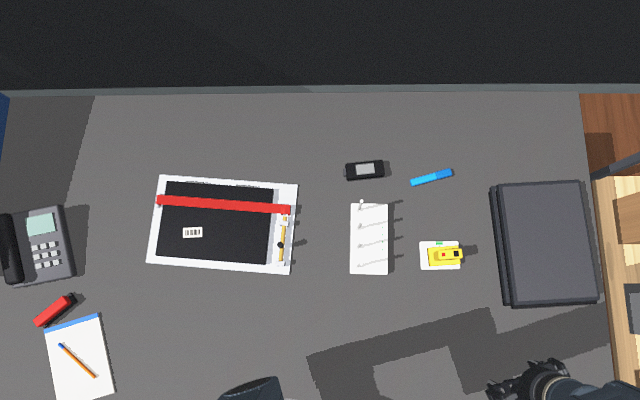

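View pics/scene0.png

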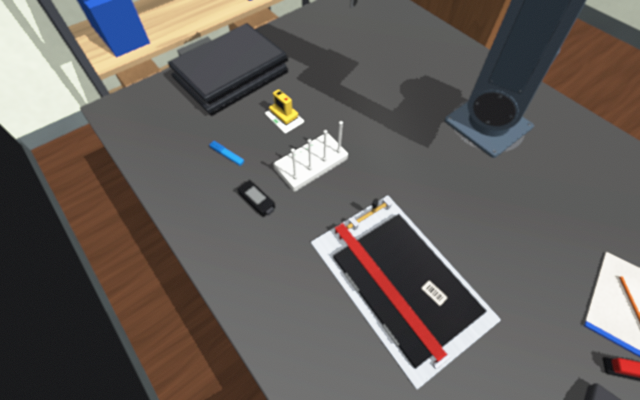

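The top view shows the cradle around (222,224), the tag (192,232), the knob (280,245), the router (369,238) and the reader (445,256). I'll enlarge it to measure positions.

```bash
cat > h.py <<'E'
import numpy as np,cv2
from rig import manip,viewer
def back(name,px,z,c=None):
    c=c or viewer.calibration(name);R=np.array(c["R"]);t=np.array(c["t"])
    u=cv2.undistortPoints(np.array(px,float).reshape(-1,1,2),c["camera_matrix"],c["D"]).reshape(-1,2)
    d=np.c_[u,np.ones(len(u))]@R;o=-R.T@t
    return o+d*((np.broadcast_to(z,len(u))-o[2])/d[:,2])[:,None]
def proj(name,X,c=None):
    c=c or viewer.calibration(name)
    return cv2.projectPoints(np.array(X,float).reshape(-1,1,3),cv2.Rodrigues(c["R"])[0],c["t"],c["camera_matrix"],c["D"])[0].reshape(-1,2)
E
python3 - <<'E'
import cv2,numpy as np
im=cv2.imread("pics/top0.png")
a=cv2.resize(im[165:285,140:300],None,fx=5,fy=5,interpolation=cv2.INTER_CUBIC)
b=cv2.resize(im[165:285,335:475],None,fx=5,fy=5,interpolation=cv2.INTER_CUBIC)
cv2.imwrite("pics/a.png",a);cv2.imwrite("pics/b.png",b)
E
```

```text
(no output)
```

View pics/a.png

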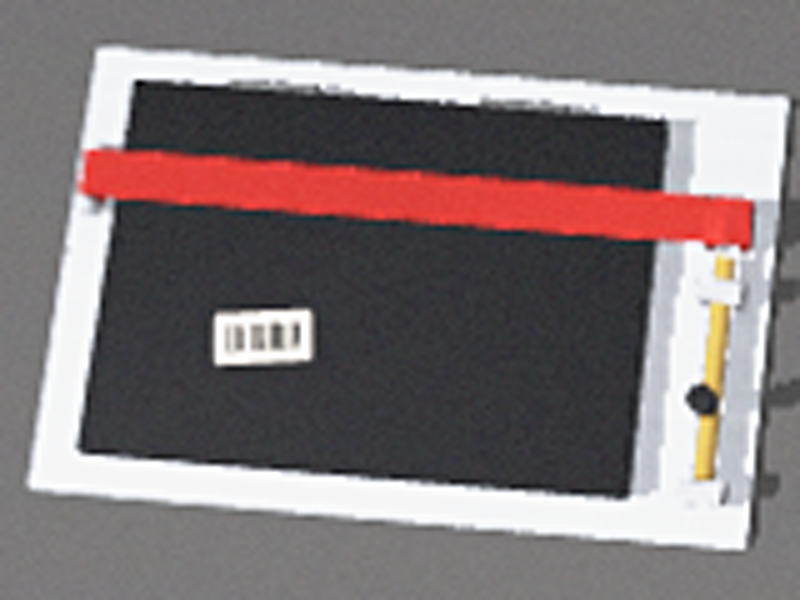

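View pics/b.png

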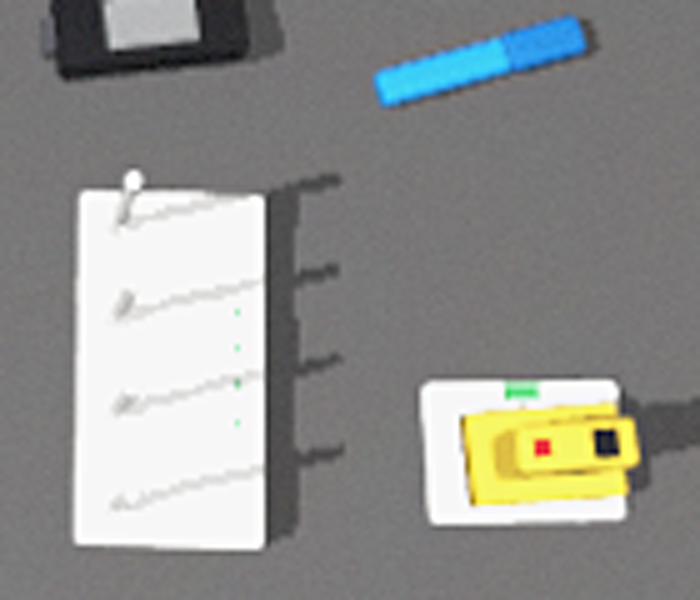

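The crops show the laptop lid corners, the tag centre at crop a (263,337), the knob at a (703,399), the reader's grip top at b (520–637, 418–475), and its head's left corners at b (465,415) and (472,505).

```bash
python3 - <<'E'
from h import *
np.set_printoptions(precision=4,suppress=True)
f=lambda p,o:(np.array(p,float)+.5)/5-.5+np.array(o)
A=(140,165);B=(335,165)
lid=back("top",f([(135,80),(668,122),(630,497),(80,452)],A),.026)
print("lid",lid,lid.mean(0),[np.linalg.norm(lid[i]-lid[i-1]) for i in range(4)])
pl=back("top",f([(97,47),(790,98),(747,550),(30,490)],A),.006);print("plate",pl.mean(0),[np.linalg.norm(pl[i]-pl[i-1]) for i in range(4)])
for P in(lid,pl):
  v=P[0]+P[3]-P[1]-P[2];w=P[0]+P[1]-P[2]-P[3]
  print("yaw",np.arctan2(-v[0],v[1]),np.arctan2(w[1],w[0]))
yaw=np.mean([np.arctan2(-v[0],v[1]),np.arctan2(w[1],w[0])])
tg=back("top",f([(214,312),(311,309),(313,359),(216,366)],A),.027);v=tg[0]+tg[3]-tg[1]-tg[2]
print("tag",tg.mean(0),"yaw",np.arctan2(-v[0],v[1]),[np.linalg.norm(tg[i]-tg[i-1]) for i in range(4)])
print("knob",back("top",f([(703,397)],A),.07), "keeper",back("top",f([(733,223)],A),.033))
c=(lid.mean(0)+pl.mean(0))/2;R=np.array([[np.cos(yaw),-np.sin(yaw)],[np.sin(yaw),np.cos(yaw)]])
print("keeper pred",c[:2]+R@[.048,-.19],"knob in cradle",R.T@(back("top",f([(703,397)],A),.07)[0,:2]-c[:2]))
g=back("top",f([(520,424),(632,417),(637,467),(522,475)],B),.086)
print("grip",g.mean(0),[np.linalg.norm(g[i]-g[i-1]) for i in range(4)]);v=g[0]+g[3]-g[1]-g[2];print(np.arctan2(-v[0],v[1]))
h=back("top",f([(465,415),(472,505)],B),.030);print("head",h)
r=back("top",f([(78,191),(265,193),(264,549),(74,546)],B),.028);print("router",r,r.mean(0))
print("pen/charger",back("top",f([(378,90),(585,35),(150,25)],B),.02))
for n in["wrist"]:
  k=viewer.calibration(n);s=manip.sense();print(k,s["eef_pos"])
E
```

```text
lid [[0.6807 0.3343 0.026 ]
 [0.6547 0.0372 0.026 ]
 [0.4507 0.0535 0.026 ]
 [0.4752 0.3502 0.026 ]] [0.5653 0.1938 0.026 ] [np.float64(0.20617449325586273), np.float64(0.29827800117004255), np.float64(0.20465844075195533), np.float64(0.2977036344299064)]
plate [0.5644 0.1787 0.006 ] [np.float64(0.2500616856735383), np.float64(0.3950901018735131), np.float64(0.25029805664769783), np.float64(0.39312062618610816)]
yaw -0.08496971121516202 -0.07850032948658436
yaw -0.08319306083456192 -0.08060673889570392
tag [0.5371 0.2539 0.027 ] yaw 0.047428406833924616 [np.float64(0.029512210883234188), np.float64(0.05294764314077777), np.float64(0.02729419752400365), np.float64(0.05267639453736757)]
knob [[0.4991 0.0105 0.07  ]] keeper [[0.5968 0.     0.033 ]]
keeper pred [ 0.5972 -0.007 ] knob in cradle [-0.0512 -0.1805]
grip [ 0.4708 -0.4181  0.086 ] [np.float64(0.025481143822123766), np.float64(0.056569030539164525), np.float64(0.025034921988887456), np.float64(0.057873680043961984)]
0.05957193665973134
head [[ 0.4918 -0.3757  0.03  ]
 [ 0.4445 -0.377   0.03  ]]
router [[ 0.6144 -0.1729  0.028 ]
 [ 0.6127 -0.2741  0.028 ]
 [ 0.4223 -0.2674  0.028 ]
 [ 0.4242 -0.1678  0.028 ]] [ 0.5184 -0.2206  0.028 ]
pen/charger [[ 0.6717 -0.3394  0.02  ]
 [ 0.7024 -0.4552  0.02  ]
 [ 0.7097 -0.2148  0.02  ]]
{'camera_matrix': array([[301.1763,   0.    , 320.9307],
       [  0.    , 301.1763, 201.6031],
       [  0.    ,   0.    ,   1.    ]]), 'D': array([-0.0362,  0.    ,  0.    ,  0.    ,  0.    ]), 'R': array([[ 0.4058, -0.9139, -0.0027],
       [-0.8693, -0.3869,  0.3075],
       [-0.282 , -0.1225, -0.9516]]), 't': array([-0.5227, -0.0383,  0.3813])} [ 0.2133 -0.4791  0.2302]
```

{"api": "apply_moves", "payload": {"plan": [[0,0,0,0,0,-0.134],[0,0,0,0,0,-0.134],[0,0,0,0,0,-0.134],[0,0,0,0,0,-0.134],[0,0,0,0,0,-0.134],[0,0,0,0,0,-0.134],[0,0,0,0,0,-0.134],[0,0,0,0,0,-0.134]], "jaw": 0.3}}

```text
time: 0.9
eef_pos: [0.2134, -0.4793, 0.2306]
tcp_rot: [-3.141, -0.001, 1.496]
force: [-0.1, 0.4, -0.4]
opening: 0.0598
gripper_force: 0.0
```

{"api": "apply_moves", "payload": {"plan": [[20,10,0,0,0,0],[32,15,0,0,0,0],[32,15,0,0,0,0],[32,15,0,0,0,0],[32,15,0,0,0,0],[32,15,0,0,0,0],[32,15,0,0,0,0],[32,15,0,0,0,0],[32,15,0,0,0,0],[32,15,0,0,0,0]]}}

```text
time: 1.9
eef_pos: [0.3829, -0.1827, 0.2308]
tcp_rot: [-3.141, -0.0, 1.491]
force: [1.3, 0.4, 0.4]
opening: 0.0597
gripper_force: 0.0
```

{"api": "apply_moves", "payload": {"plan": [[32,15,0,0,0,0],[32,15,0,0,0,0],[32,15,0,0,0,0],[32,15,10,0,0,0],[32,15,20,0,0,0],[32,15,20,0,0,0],[12,10,20,0,0,0],[0,0,0,0,0,0],[0,0,0,0,0,0]]}}

```text
time: 2.8
eef_pos: [0.4977, 0.0112, 0.1605]
tcp_rot: [-3.139, 0.0, 1.492]
force: [-0.4, -0.1, 0.1]
opening: 0.0598
gripper_force: 0.0
```

```bash
python3 - <<'E'
from h import *
s=manip.sense();c=viewer.calibration("wrist");im=viewer.get_image("wrist");cv2.imwrite("pics/w1.png",im[:,:,::-1])
print(s["eef_pos"],s["tcp_rot"],s["opening"],proj("wrist",[[.499,.0105,.072],[.471,-.418,.086]],c))
print({k:np.array(v).tolist() for k,v in c.items() if k in"Rt"})
E
```

```text
[0.49767383 0.01122084 0.16048599] [-3.13883884e+00  4.32931598e-04  1.49150251e+00] 0.05980054720855846 [[322.06420557 208.92306301]
 [326.68184583 531.55160636]]
{'R': [[0.9967817648104699, -0.08011086460412749, -0.0028918356980248442], [-0.0753361918810298, -0.9484817104955477, 0.3077448668106509], [-0.027396560627017983, -0.30653661156184864, -0.9514645207457768]], 't': [-0.49542199005217846, 0.03135310007367125, 0.3305670456018565]}
```

View pics/w1.png

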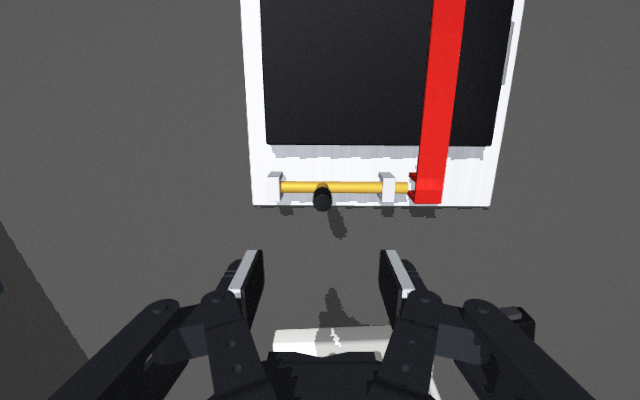

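The wrist view shows the knob at (322,203), within a few mm of the prediction and midway between the fingers. I'll descend and close on it.

{"api": "apply_moves", "payload": {"plan": [[0,1,20,0,0,0],[0,0,30,0,0,0],[0,0,30,0,0,0],[0,0,25,0,0,0],[0,0,12,0,0,0],[0,0,0,0,0,0]]}}

```text
time: 3.45
eef_pos: [0.4983, 0.0104, 0.0434]
tcp_rot: [-3.139, 0.0, 1.489]
force: [0.5, 0.2, 0.0]
opening: 0.0598
gripper_force: 0.0
```

{"api": "apply_moves", "payload": {"plan": [[0,0,0,0,0,0],[0,0,0,0,0,0],[0,0,0,0,0,0],[0,0,0,0,0,0],[0,0,0,0,0,0],[0,0,0,0,0,0]], "jaw": 0.85, "force": 20}}

```text
time: 4.05
eef_pos: [0.5006, 0.0109, 0.0462]
tcp_rot: [3.139, 0.001, 1.491]
force: [-0.8, 0.4, 7.1]
opening: 0.0152
gripper_force: 19.8
```

{"api": "apply_moves", "payload": {"plan": [[0,5,0,0,0,0],[0,5,0,0,0,0],[0,5,0,0,0,0],[0,5,0,0,0,0],[0,5,0,0,0,0],[0,5,0,0,0,0],[0,4,0,0,0,0],[0,4,0,0,0,0],[0,0,0,0,0,0]]}}

```text
time: 4.95
eef_pos: [0.5354, 0.0079, 0.0462]
tcp_rot: [-3.137, 0.001, 1.491]
force: [-10.3, 0.2, 12.5]
opening: 0.0153
gripper_force: 20.4
```

{"api": "apply_moves", "payload": {"plan": [[0,2,0,0,0,0],[0,2,0,0,0,0],[0,0,0,0,0,0]]}}

```text
time: 5.25
eef_pos: [0.5355, 0.0079, 0.046]
tcp_rot: [-3.129, 0.001, 1.491]
force: [-17.9, -0.3, 17.8]
opening: 0.0152
gripper_force: 21.5
```

```bash
python3 - <<'E'
from h import *
a=cv2.resize(viewer.get_image("top")[165:285,220:320,::-1],None,fx=4,fy=4,interpolation=cv2.INTER_CUBIC)
w=viewer.get_image("wrist")[:,:,::-1]
cv2.imwrite("pics/c.png",np.hstack([a,w[0:400,160:480]*1][0:1] if 0 else [cv2.copyMakeBorder(a,0,0,0,0,0)[:400], w[:, 120:500]]))
E
```

```text
(no output)
```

View pics/c.png

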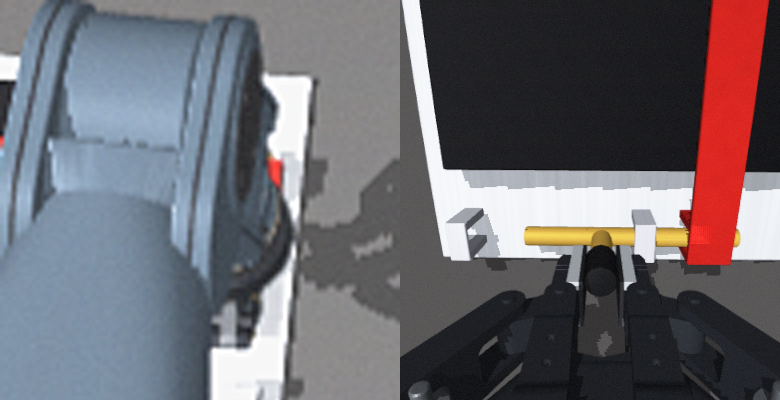

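```bash
python3 - <<'E'
from h import *
np.set_printoptions(precision=4,suppress=True)
y=-.082;R=np.array([[np.cos(y),-np.sin(y)],[np.sin(y),np.cos(y)]])
cr=lambda P:(P[:,:2]-[.5653,.1938])@R
c2=viewer.calibration("wrist");c1=dict(c2);c1["R"]=np.array([[0.9967817648104699,-0.08011086460412749,-0.0028918356980248442],[-0.0753361918810298,-0.9484817104955477,0.3077448668106509],[-0.027396560627017983,-0.30653661156184864,-0.9514645207457768]]);c1["t"]=np.array([-0.49542199005217846,0.03135310007367125,0.3305670456018565])
print("before: tip, guideL, guideR, knob",cr(back("wrist",[(408,187),(275,175),(387,176),(322,204)],[.022,.033,.033,.072],c1)))
print("after: tip,rear,guideR(top),knob,keeper R edge",cr(back("wrist",[(460,238),(245,236),(364,217),(321,280),(452,262)],[.022,.022,.033,.072,.033],c2)))
print(manip.sense()["eef_pos"],cr(manip.sense()["eef_pos"][None]))
E
```

```text
before: tip, guideL, guideR, knob [[ 0.0322 -0.1829]
 [-0.0943 -0.1689]
 [ 0.0086 -0.1696]
 [-0.0511 -0.1839]]
after: tip,rear,guideR(top),knob,keeper R edge [[ 0.0704 -0.184 ]
 [-0.0603 -0.1835]
 [ 0.0098 -0.1664]
 [-0.0135 -0.1818]
 [ 0.0626 -0.1943]]
[0.5355 0.0079 0.046 ] [[-0.0145 -0.1877]]
```

The bolt now runs through the keeper, after about 37 mm of travel with rising resistance. I can't tell whether that's the stop or the front finger on the guide, so I'll push again from behind with shut fingers, higher up.

{"api": "apply_moves", "payload": {"plan": [[0,-2,0,0,0,0],[0,-1,0,0,0,0],[0,0,0,0,0,0],[0,0,0,0,0,0],[0,0,-15,0,0,0],[0,0,-25,0,0,0],[0,0,0,0,0,0]], "jaw": 0.6}}

```text
time: 6.05
eef_pos: [0.5419, 0.0076, 0.0892]
tcp_rot: [3.133, 0.0, 1.491]
force: [-0.8, -0.1, 1.4]
opening: 0.0344
gripper_force: 0.0
```

{"api": "apply_moves", "payload": {"plan": [[0,-18,0,0,0,0],[0,-20,0,0,0,0],[0,0,0,0,0,0],[0,0,12,0,0,0],[0,0,15,0,0,0],[0,0,0,0,0,0]], "jaw": 1.0}}

```text
time: 6.65
eef_pos: [0.4994, 0.0111, 0.0545]
tcp_rot: [-3.138, -0.0, 1.491]
force: [-0.6, -0.2, -0.6]
opening: -0.0002
gripper_force: 0.0
```

{"api": "apply_moves", "payload": {"plan": [[0,4,0,0,0,0],[0,4,0,0,0,0],[0,4,0,0,0,0],[0,3,0,0,0,0],[0,2,0,0,0,0],[0,2,0,0,0,0],[0,0,0,0,0,0]]}}

```text
time: 7.35
eef_pos: [0.5147, 0.0098, 0.0576]
tcp_rot: [-3.131, 0.001, 1.491]
force: [-13.1, 1.4, 9.8]
opening: -0.0001
gripper_force: 6.8
```

{"api": "apply_moves", "payload": {"plan": [[0,3,0,0,0,0],[0,0,0,0,0,0],[0,0,0,0,0,0]]}}

```text
time: 7.65
eef_pos: [0.515, 0.0099, 0.0576]
tcp_rot: [-3.126, 0.001, 1.491]
force: [-18.8, 0.6, 14.3]
opening: 0.0001
gripper_force: 9.9
```

{"api": "apply_moves", "payload": {"plan": [[0,-6,0,0,0,0],[0,-6,0,0,0,0],[0,0,-20,0,0,0],[0,0,-40,0,0,0],[0,0,-45,0,0,0],[0,0,-45,0,0,0],[0,0,-20,0,0,-0.13],[0,0,0,0,0,0]], "jaw": 0.0}}

```text
time: 8.45
eef_pos: [0.5136, 0.0099, 0.2327]
tcp_rot: [3.131, 0.002, 1.621]
force: [1.0, 0.7, -0.7]
opening: 0.0854
gripper_force: 0.0
```

{"api": "apply_moves", "payload": {"plan": [[-20,-4,0,0,0,0],[-33,-4,0,0,0,0],[-33,-4,0,0,0,0],[-33,-4,0,0,0,0],[-33,-4,0,0,0,0],[-33,-4,0,0,0,0],[-33,-4,0,0,0,0],[-33,-4,0,0,0,0],[-33,-4,0,0,0,0],[-33,-4,0,0,0,0]]}}

```text
time: 9.45
eef_pos: [0.4859, -0.3095, 0.2254]
tcp_rot: [-3.14, -0.002, 1.618]
force: [0.2, -0.4, 0.7]
opening: 0.0854
gripper_force: 0.0
```

{"api": "apply_moves", "payload": {"plan": [[-33,-4,0,0,0,0],[-33,-4,0,0,0,0],[-33,-4,0,0,0,0],[-8,-2,10,0,0,0],[0,0,20,0,0,0],[0,0,20,0,0,0],[0,0,0,0,0,0],[0,0,0,0,0,0]]}}

```text
time: 10.25
eef_pos: [0.4773, -0.4148, 0.1757]
tcp_rot: [-3.14, -0.003, 1.62]
force: [0.1, -0.1, 0.4]
opening: 0.0855
gripper_force: 0.0
```

```bash
python3 - <<'E'
from h import *
s=manip.sense();c=viewer.calibration("wrist");im=viewer.get_image("wrist");cv2.imwrite("pics/w2.png",im[:,:,::-1])
print(s["time"],s["eef_pos"],s["tcp_rot"],s["opening"],proj("wrist",[[.471,-.418,.086]],c))
t=viewer.get_image("top");cv2.imwrite("pics/top2.png",t[:,:,::-1])
E
```

```text
10.25 [ 0.47734642 -0.41484117  0.17573001] [-3.13961201e+00 -2.64246843e-03  1.62043819e+00] 0.08552303417098393 [[312.13843217 211.16653718]]
```

View pics/w2.png

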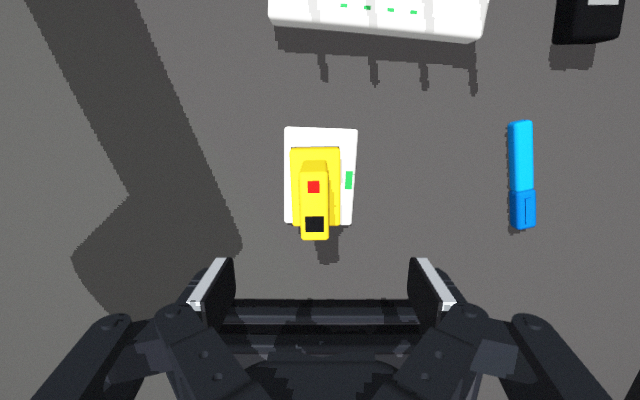

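The wrist view shows the reader upright on its pad, with the grip's top face spanning about (301–328, 172–239).

```bash
python3 - <<'E'
from h import *
np.set_printoptions(precision=4,suppress=True)
g=back("wrist",[(302,172),(326,172),(328,239),(301,239)],.086);print(g,g.mean(0))
f=(g[0]+g[1]-g[2]-g[3])/2;print("yaw",np.arctan2(-f[0],f[1]),np.linalg.norm(f))
h=back("wrist",[(292,148),(339,147)],.030);print(h,h.mean(0))
d=h[1]-h[0];print("head edge yaw",np.arctan2(d[1],d[0]))
E
```

```text
[[ 0.4628 -0.3875  0.086 ]
 [ 0.4818 -0.3866  0.086 ]
 [ 0.4867 -0.4448  0.086 ]
 [ 0.4636 -0.4459  0.086 ]] [ 0.4737 -0.4162  0.086 ]
yaw 0.049323743396051 0.05838208154530353
[[ 0.4495 -0.3769  0.03  ]
 [ 0.4946 -0.3737  0.03  ]] [ 0.4721 -0.3753  0.03  ]
head edge yaw 0.06995685854858767
```

{"api": "apply_moves", "payload": {"plan": [[-1,-4.5,0,0,0,0],[0,0,20,0,0,0],[0,0,30,0,0,0],[0,0,30,0,0,0],[0,0,28,0,0,0],[0,0,15,0,0,0],[0,0,7,0,0,0],[0,0,0,0,0,0]]}}

```text
time: 11.15
eef_pos: [0.4732, -0.4171, 0.0472]
tcp_rot: [-3.141, -0.0, 1.621]
force: [0.2, 0.5, 0.0]
opening: 0.0857
gripper_force: 0.0
```

{"api": "apply_moves", "payload": {"plan": [[0,0,0,0,0,0],[0,0,0,0,0,0],[0,0,0,0,0,0],[0,0,0,0,0,0],[0,0,0,0,0,0],[0,0,0,0,0,0],[0,0,0,0,0,0],[0,0,0,0,0,0]], "jaw": 0.85, "force": 40}}

```text
time: 11.95
eef_pos: [0.4734, -0.4177, 0.0481]
tcp_rot: [3.141, 0.001, 1.621]
force: [-1.5, -0.2, 4.4]
opening: 0.0236
gripper_force: 46.7
```

{"api": "apply_moves", "payload": {"plan": [[0,0,-8,0,0,0],[0,0,-18,0,0,0],[0,0,-25,0,0,0],[0,0,-25,0,0,0],[0,0,-25,0,0,0],[0,0,-25,0,0,0],[0,0,-25,0,0,0],[0,0,-25,0,0,0],[0,0,-14,0,0,0],[0,0,0,0,0,0]]}}

```text
time: 12.95
eef_pos: [0.4744, -0.4177, 0.2396]
tcp_rot: [3.138, 0.003, 1.621]
force: [-1.0, -1.2, -1.6]
opening: 0.0233
gripper_force: 45.9
```

{"api": "apply_moves", "payload": {"plan": [[0,0,0,0,0,0],[0,0,0,0,0,0]]}}

```text
time: 13.15
eef_pos: [0.473, -0.4165, 0.235]
tcp_rot: [-3.139, -0.003, 1.621]
force: [-0.6, -0.7, -3.5]
opening: 0.0237
gripper_force: 46.0
```

```bash
python3 - <<'E'
from h import *
w=viewer.get_image("wrist")[:,:,::-1];s=viewer.get_image("scene")[:,:,::-1]
a=cv2.resize(s[20:170,200:350],(400,400),interpolation=cv2.INTER_CUBIC)
cv2.imwrite("pics/d.png",np.hstack([w[:,120:520],a]));print(manip.sense()["eef_pos"])
E
```

```text
[ 0.47288426 -0.41650978  0.23519754]
```

View pics/d.png

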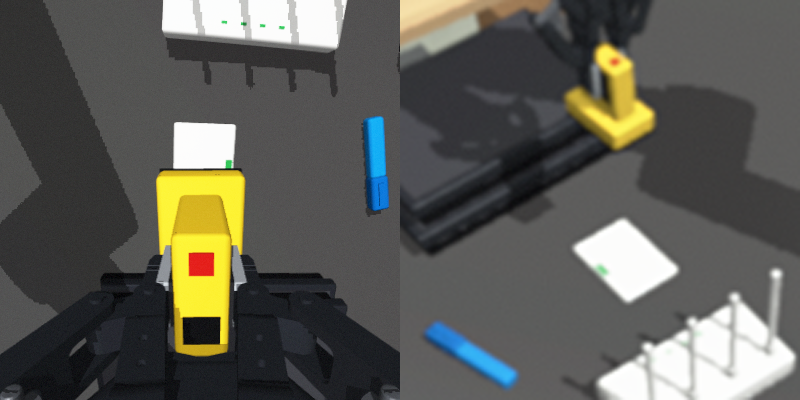

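The reader is held upright with the pad empty below it. I'll carry it over the router and stop short of the tag for a close look.

{"api": "apply_moves", "payload": {"plan": [[10,2,0,0,0,0],[20,3,0,0,0,0],[27,4.5,0,0,0,0],[27,4.5,0,0,0,0],[27,4.5,0,0,0,0],[27,4.5,0,0,0,0],[27,4.5,0,0,0,0],[27,4.5,0,0,0,0],[27,4.5,0,0,0,0],[27,4.5,0,0,0,0]]}}

```text
time: 14.25
eef_pos: [0.5016, -0.1675, 0.237]
tcp_rot: [-3.141, -0.001, 1.621]
force: [-0.9, -0.2, -2.4]
opening: 0.0237
gripper_force: 45.8
```

{"api": "apply_moves", "payload": {"plan": [[27,4.5,0,0,0,0],[27,4.5,0,0,0,0],[27,4.5,0,0,0,0],[27,4.5,0,0,0,0],[27,4.5,0,0,0,0],[27,4.5,0,0,0,0],[27,4.5,0,0,0,0],[27,4.5,0,0,0,0],[27,4.5,0,0,0,0],[27,4.5,0,0,0,0]]}}

```text
time: 15.25
eef_pos: [0.5327, 0.1042, 0.237]
tcp_rot: [-3.141, -0.0, 1.621]
force: [0.4, -0.6, -1.9]
opening: 0.0236
gripper_force: 45.8
```

{"api": "apply_moves", "payload": {"plan": [[18,3,0,0,0,0],[8,1,0,0,0,0],[0,0,0,0,0,0],[0,0,0,0,0,0],[0,0,0,0,0,0]]}}

```text
time: 15.75
eef_pos: [0.5361, 0.1277, 0.2373]
tcp_rot: [-3.141, 0.0, 1.62]
force: [-0.4, -0.6, -3.0]
opening: 0.0233
gripper_force: 45.8
```

```bash
python3 - <<'E'
from h import *
s=manip.sense();c=viewer.calibration("wrist");im=viewer.get_image("wrist")[:,:,::-1];cv2.imwrite("pics/w3.png",cv2.resize(im[0:290,120:520],(800,580),interpolation=cv2.INTER_CUBIC))
print(s["time"],s["eef_pos"],s["tcp_rot"],s["opening"],proj("wrist",[[.537,.254,.027]],c))
E
```

```text
15.75 [0.53607532 0.12767767 0.23731518] [-3.14144154e+00  4.57188382e-04  1.61954069e+00] 0.02328381594239724 [[326.61005587  60.38551766]]
```

View pics/w3.png

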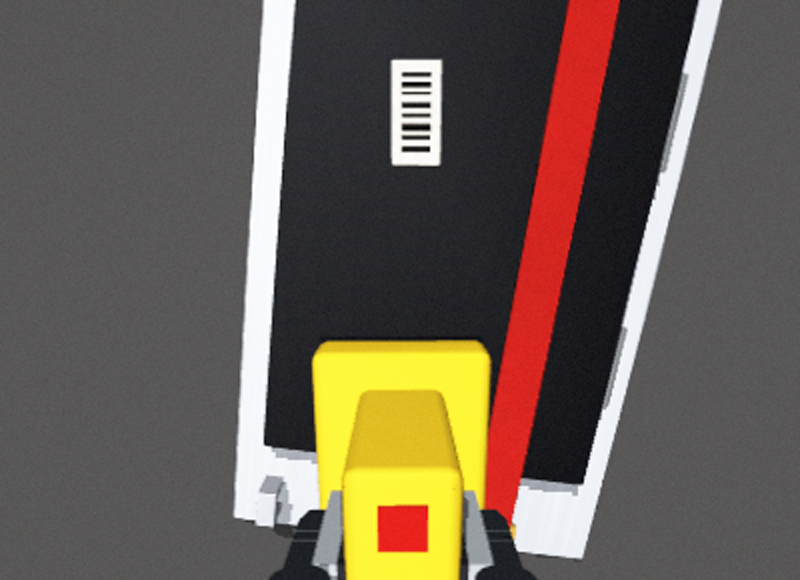

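The wrist view shows the tag with crop corners (392,59), (442,60), (440,165) and (391,164). The far top edge of the reader's head runs from (314,352) to (490,352).

```bash
python3 - <<'E'
from h import *
np.set_printoptions(precision=4,suppress=True)
f=lambda p:(np.array(p,float)+.5)/2-.5+[120,0]
t=back("wrist",f([(392,59),(442,60),(440,165),(391,164)]),.027);v=(t[0]+t[1]-t[2]-t[3])/2
tc=t.mean(0);print("tag",t,tc,np.arctan2(-v[0],v[1]),np.linalg.norm(v))
e=back("wrist",f([(314,352),(490,352)]),.219);d=e[1]-e[0];yaw=np.arctan2(d[1],d[0]);print("head",e,e.mean(0),yaw,np.linalg.norm(d))
g=back("wrist",f([(347,470),(460,470)]),.275);d=g[1]-g[0];print("grip far edge",g.mean(0),np.linalg.norm(d),np.arctan2(d[1],d[0]))
n=np.array([-np.sin(yaw),np.cos(yaw)])
for c in (e.mean(0)[:2]-.04*n, g.mean(0)[:2]-.03*n): print("centre",c,"delta",tc[:2]-c)
s=manip.sense();print(s["eef_pos"],s["tcp_rot"])
E
```

```text
tag [[0.5241 0.2838 0.027 ]
 [0.5504 0.2846 0.027 ]
 [0.5527 0.2325 0.027 ]
 [0.5258 0.2317 0.027 ]] [0.5383 0.2582 0.027 ] 0.03847279625161878 0.05212734852031878
head [[0.5108 0.1696 0.219 ]
 [0.559  0.1719 0.219 ]] [0.5349 0.1708 0.219 ] 0.047719072319313216 0.04824629270884141
grip far edge [0.5357 0.1607 0.275 ] 0.021545859478119492 0.04773583352838091
centre [0.5368 0.1308] delta [0.0015 0.1274]
centre [0.5371 0.1307] delta [0.0011 0.1274]
[0.5362 0.1277 0.2374] [-3.1416  0.0003  1.6194]
```

{"api": "apply_moves", "payload": {"plan": [[8,0.5,0,0,0,0],[18,1,0,0,0,0],[22,1,0,0,0,0],[22,1,0,0,0,0],[22,2,0,0,0,0],[20,1,0,0,0,0],[11,1,0,0,0,0],[3.5,0,0,0,0,0],[0,0,0,0,0,0],[0,0,0,0,0,0]]}}

```text
time: 16.8
eef_pos: [0.5375, 0.2546, 0.2374]
tcp_rot: [-3.142, 0.001, 1.62]
force: [0.7, -0.5, -2.3]
opening: 0.0235
gripper_force: 45.8
```

{"api": "apply_moves", "payload": {"plan": [[0,0,8,0,0,0],[0,0,16,0,0,0],[0,0,20,0,0,0],[0,0,20,0,0,0],[0,0,20,0,0,0],[0,0,20,0,0,0],[0,0,16,0,0,0],[0,0,8,0,0,0],[0,0,0,0,0,0],[0,0,0,0,0,0]]}}

```text
time: 17.8
eef_pos: [0.5376, 0.2551, 0.1098]
tcp_rot: [3.141, -0.0, 1.62]
force: [-0.7, 0.9, -1.3]
opening: 0.0234
gripper_force: 45.8
```

{"api": "apply_moves", "payload": {"plan": [[0,0,6,0,0,0],[0,0,8,0,0,0],[0,0,8,0,0,0],[0,0,4,0,0,0],[0,0,0,0,0,0],[0,0,0,0,0,0],[0,0,0,0,0,0],[0,0,0,0,0,0]]}}

```text
time: 18.6
eef_pos: [0.5377, 0.2555, 0.0839]
tcp_rot: [3.141, -0.0, 1.621]
force: [-1.4, 0.7, -2.8]
opening: 0.0233
gripper_force: 45.8
```

```bash
python3 - <<'E'
from h import *
s=manip.sense();w=viewer.get_image("wrist")[:,:,::-1];a=viewer.get_image("scene")[:,:,::-1]
a=cv2.resize(a[180:380,300:500],(400,400),interpolation=cv2.INTER_CUBIC)
cv2.imwrite("pics/e.png",np.hstack([w[:,120:520],a]))
X=s["eef_pos"]+[0,.0015,-.001];y=.048
def P(x,yy,z): return X+[x*np.cos(y)-yy*np.sin(y),x*np.sin(y)+yy*np.cos(y),z]
print(s["eef_pos"],s["tcp_rot"],s["gripper_force"],"head far corners pred (crop)",proj("wrist",[P(-.025,.04,-.017),P(.025,.04,-.017)])-[120,0])
print("scene crop: tag corners-free; head bottom pred",(proj("scene",[P(a,b,-.039) for a in(-.025,.025) for b in(-.04,.04)])-[300,180])*2)
E
```

```text
[0.53772439 0.25550583 0.08385862] [ 3.14061004e+00 -2.86304369e-04  1.62085591e+00] 45.82682132720947 head far corners pred (crop) [[154.05596849 178.68443197]
 [245.23718736 178.76654739]]
scene crop: tag corners-free; head bottom pred [[259.73830775 179.95435966]
 [316.62386507 232.18179288]
 [231.02265614 207.97357951]
 [287.96166518 262.45678234]]
```

View pics/e.png

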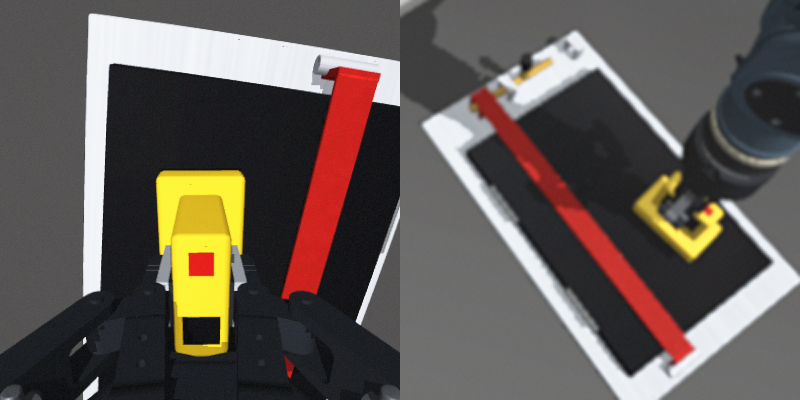

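The wrist view shows the reader's head at (157–244, 178), where predicted, so it hasn't slipped. It sits clear above the lid, and the bolt is through its keeper.

```bash
python3 -c "
from rig import manip
print(manip.close_job())"
```

```text
the job is handed in; nothing more can be done
None
```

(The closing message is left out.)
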